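Stack two circuit boards with a separator sheet between them

ROBOT

A 6-joint arm with a two-finger parallel gripper is mounted at the origin on the work surface. World frame = base frame: x ahead of the robot, y to its left, z up, the work surface at z = 0. Lengths are in mm, angles in rad, forces in N, time in s.
With the tool pointing down it reaches from about 350 to 975 mm from the base axis. Payload 7.1 kg.
Tool frame: the origin (TCP) lies at the very end of the fingers, on their centre line; the grasp point (between the pads) lies 19 mm behind it; z points along the fingers, y is the line along which they close (so a half turn about z gives the same grasp; the last joint's range is limited). The gripper opens to 88 mm and grips with 3 to 60 N. Pads are 20 mm wide; open, the fingers measure 115 mm over their backs; the gripper's body (75 mm by 178 mm) begins 61 mm behind the grasp point.
Start: joints at [-0.019, 0.423, 1.63, -0, 1.089, -0.019], TCP at [624.984, 0.026, 222.675] pointing down, gripper open.
Joint ranges: [-3, 3], [-0.9, 2.11], [0.09, 2.58], [-1.31, 4.45], [0.11, 2.69], [-2.54, 2.54]. Speed limits (rad/s): [2.39, 2.39, 3.01, 3.14, 3.14, 3.14].

INTERFACE

Orientations are given as a rotation vector (axis times angle).
In Python, from workcell import ctrl, optics gives the robot as it stands.
- The arm moves only by the shell command python3 -m jog 'ROWS'. ROWS is JSON, a list of rows, each a list of 7 numbers: the shift along the tool's x, y, z in units of 40 mm (1.0 is 40 mm), then the turn, a rotation vector about the tool's x, y, z in units of 6 degrees (1.0 is 6 degrees), then the opening, from 0 (shut) to 1 (fully open). A call has 1 to 20 rows; each row shifts and turns the commanded pose from where the row before left it, along the tool's axes as they then stand; what a row does not reach is not made up. A row lasts 1/10 s, in which the tool goes at most 50 mm and 8.59 degrees, less where a joint would pass 70% of its speed; a pose out of reach is approached as far as the arm can. A call is refused whole if a number of a shift passes 1 or a number of a turn 1, either way. A call with a gripper value outside its range is refused whole. The fingers move at their own pace and stop on an object; the grip force is fixed at half the most. Time passes only in rows, so rows that do not move let the fingers close. It gives the time, the measured TCP pose, the force, the opening and the grip force at its end, in the units of the state.
- ctrl.get_obs(): the state, without advancing time (a new reading comes with each control period).
- optics.get_image(name): name is "scene" or "side" or "wrist"; returns the picture (400x640x3 uint8, red, green, blue); there is no depth.
- optics.camera_model(name): a dict with "fov_y" (degrees; the focal length in pixels is half the picture's height over the tangent of half this angle, whatever the lens; pixels are square), "cx", "cy" (the principal point, pixels), "view" (4x4, takes a point from world to camera coordinates); the wrist camera has in their place "hand_eye" (4x4, takes a point from camera to tool coordinates, whose origin is the TCP and whose axes are the flange's). Camera axes: x right, y up, looking along -z (the intrinsics and any distortion apply to the point x, -y, -z); pixel columns grow to the right and rows downward; lengths in mm; the calibration is good to about 2 mm. The wrist camera is an equidistant fisheye: a pixel r from the principal point sees the ray r / f radians off the axis. A picture is of the moment at which its call begins: read the wrist's pose just before it. camera_model takes no time and is no camera call.
- ctrl.close_job(): hands the job in; it is judged then, once.
Trained networks look in the newest picture that a camera, given by its name, has taken for a name from the list of things; names that differ only in an ending like _2 or _b are one class to them, and where a whole thing is asked for, a point or a joint stands for the part that bears it (a point fixed in the world has none). Each returns a list of dicts, best first, with "conf" (0 to 1); they miss things now and then, are a little off and sometimes report something else, mostly with a low value. They report only what shows in the picture. A call takes as long as a camera call. They do not tell look-alikes from the thing itself.
- optics.masks_of(target, camera): "pixels" (400x640 bool, what is visible of it) and "extent" ([centre column, centre row, width, height] in pixels, round what is visible of it).
The state is a dict: "t": time; "qpos": joint angles; "qvel": joint speeds; "joint_torque": joint torques, N m; "ee_pos": TCP position; "orientation": TCP orientation; "ft_force": force on the tool from outside, world axes, zero at the start; "moment": the same for the moment, N m; "width": finger opening in mm; "grasp_force": force on a finger pad.
Only numpy, scipy, OpenCV 4.12 (cv2) and the standard library are available. Lean on these libraries where they do the work, as an engineer would, in place of code of your own. Each camera call takes 0.05 s, during which the arm holds its last target. There are 200 camera calls.

TASK

Slide the separator sheet from the rails onto the circuit board in the stacking jig, under the two lips, and press it firmly but gently home against the end stop. Then lay the board with the heat sink on the sheet, connector end towards the rails, and press it home under the lips in the same way. Finish with all three layers flat and square against both the end stop and the side fence, with the other things on the bench left alone.

Things in the scene. Friction and masses are not known exactly. Their poses are not given: they have to be found in the camera images.
- jig: Fixed metal stacking jig. Origin: on the bench under the centre of its nest (100 mm along x by 130 along y). +y points from infeed rails to end stop, +x to the side fence. Nest floor 12 mm above the bench, spanning only x -38 to 50, y -45 to 65 mm: beside the layers on the open -x side and at the -y end a finger can reach down to the bench.
- fence (a point): Middle of the side fence's inner face, at bench height (jig x = 50, y = 7.5 mm). The fence is 12 mm thick, runs from jig y = -50 to 65 and is 34 mm high; a short flared lead-in widens from it to x = 60 at y = -66.
- rails (a point): Far (-y) end of the two infeed rails, midway between them, at bench height (jig y = -215 mm). Each bar is 20 mm wide, centred at jig x = -39 and +39, from y = -215 to -70, its top 19.5 mm above the bench. The 58 mm gap between them is open down to the bench for a finger (a strip across it is only 2 mm high).
- stop: End stop of the jig, a fixed 100 x 15 mm bar, top 37 mm above the bench, at the jig's +y end. Origin: at bench height in the middle of its inner face (jig y = 65 mm), same axes as the jig. Two lips, each 24 mm wide, centred at x = -34 and +34, reach 12 mm back over the nest; their undersides are 31 mm above the bench.
- lower_board: Green circuit board 96 x 124 x 6 mm (x, y, z), already flat in the nest against stop and fence (its origin is then at jig x = 2, y = 3, z = 12 mm). Origin: centre of its underside.
- sheet: Brown pressboard separator sheet 100 x 130 x 4 mm (x, y, z), about 90 g, flat on the infeed rails at the start, a little turned and a little off towards -x. Origin: centre of its underside. Home: jig x = 0, y = 0, z = 18 mm.
- upper_board: Green circuit board 100 x 130 x 5 mm (x, y, z), about 0.3 kg, flat on the bench. Origin: centre of its underside. On top: a finned aluminium heat sink 36 (x) x 70 (y) mm centred at x = 0, y = -2, from 5 to 29 mm above the underside; and a white connector block 60 (x) x 14 (y) mm flush with its -y edge, from 5 to 17 mm above the underside. Home: jig x = 0, y = 0, z = 22 mm, same heading as the jig.
- spare_board: Bystander: green board 96 x 124 mm with two black capacitors 37 mm high and a grey block, no heat sink. Origin: centre of its underside.
- screwdriver: Bystander: black screwdriver 190 mm long, lying beyond the jig.
- pliers: Bystander: pliers about 170 mm long, 16 mm high, lying near the robot.
- spool: Bystander: standing solder spool, 64 mm across, 46 mm high.
- glue: Bystander: small bottle 40 mm across, 90 mm high.
- flux_jar: Bystander: jar 60 mm across, 50 mm high.
- tool_cup: Bystander: steel cup 70 mm across, 90 mm high.
Things that resemble listed ones, but are neither listed nor needed, are in the scene too. Leave any blue or yellow look-alike of the upper_board alone.

How it is judged:
By the outcome, as a careful person would: the job done as asked, in the order asked, and still so for the second after the job is handed in, with the robot touching nothing.
It also fails if it takes over 72 s, if anything falls off the work surface, if the arm or the gripper's body presses on something with over 40 N, if the wrist force passes 120 N, or if a joint passes its speed limit or range.

## Working session

There is one attempt and no reset: what is moved stays moved. The work goes in short steps, Python scripts to look and compute and a shell command to move; the robot and the scene stay as the last step left them, time stands still between calls to the robot, and variables do not carry over. Pictures are saved under pics/ and viewed, at most 10 in all, crops included, and the job is handed in when it is done.

```bash
mkdir -p pics; ls; python3 - <<'E'
from workcell import ctrl, optics
import cv2,numpy as np
ims=[]
for c in ["scene","side","wrist"]:
    im=optics.get_image(c); cv2.imwrite(f"pics/{c}0.png",im[:,:,::-1])
    m=optics.camera_model(c); print(c,{k:(np.round(v,3).tolist() if not isinstance(v,str) else v) for k,v in m.items()})
print(ctrl.get_obs())
for c in ["scene","side","wrist"]:
  for t in ["jig","stop","sheet","upper_board","spare_board","lower_board"]:
    try: print(c,t,[(round(d["conf"],2),np.round(d["extent"]).tolist(),int(d["pixels"].sum())) for d in optics.masks_of(t,c)])
    except Exception as e: print(c,t,e)
E
```

```text
pics
scene {'fov_y': 45.734, 'cx': 320.556, 'cy': 197.79, 'view': [[-0.835, 0.551, -0.005, 460.441], [-0.423, -0.635, 0.647, 141.608], [0.353, 0.542, 0.763, -1587.218], [0.0, 0.0, 0.0, 1.0]]}
side {'fov_y': 46.317, 'cx': 320.471, 'cy': 196.833, 'view': [[0.812, -0.584, 0.012, -440.517], [0.327, 0.472, 0.819, -191.29], [-0.484, -0.66, 0.574, -1335.414], [0.0, 0.0, 0.0, 1.0]]}
wrist {'fov_y': 65.706, 'cx': 317.956, 'cy': 203.304, 'hand_eye': [[-0.0, 0.953, 0.302, 83.492], [1.0, 0.0, -0.0, -0.667], [-0.0, 0.302, -0.953, -161.658], [0.0, 0.0, 0.0, 1.0]]}
{'t': 0.15, 'qpos': array([-1.89777958e-02,  4.23653798e-01,  1.63047055e+00, -2.04431357e-05,
        1.08857930e+00, -1.90072887e-02]), 'qvel': array([ 1.10015806e-03, -2.70148634e-03, -1.42080178e-03, -2.81118228e-05,
        2.39424281e-04, -1.90800393e-04]), 'joint_torque': array([ 9.52650989e-04, -5.44981134e+01, -2.73919362e+01,  6.45430083e-02,
        2.04369903e-02, -3.19723256e-05]), 'ee_pos': array([6.24596056e+02, 4.16543509e-02, 2.22104696e+02]), 'orientation': array([-2.22084094e+00, -2.22092752e+00,  1.23053359e-03]), 'ft
[... 971 characters left out ...]
263.0, 208.0, 47.0, 31.0], 761), (0.49, [307.0, 242.0, 55.0, 18.0], 521)]
side spare_board [(0.94, [288.0, 155.0, 37.0, 25.0], 498)]
side lower_board [(0.84, [318.0, 191.0, 45.0, 23.0], 623), (0.73, [336.0, 216.0, 43.0, 33.0], 823), (0.16, [395.0, 192.0, 41.0, 14.0], 199)]
wrist jig [(0.9, [266.0, 193.0, 93.0, 224.0], 4105)]
wrist stop [(0.85, [264.0, 93.0, 87.0, 31.0], 1584), (0.56, [263.0, 150.0, 85.0, 102.0], 7586)]
wrist sheet [(0.81, [247.0, 254.0, 76.0, 93.0], 4743)]
wrist upper_board [(0.94, [127.0, 123.0, 70.0, 99.0], 5185), (0.66, [165.0, 3.0, 55.0, 6.0], 151), (0.46, [160.0, 262.0, 78.0, 47.0], 922)]
wrist spare_board []
wrist lower_board [(0.58, [263.0, 151.0, 89.0, 106.0], 7449)]
```

View pics/scene0.png

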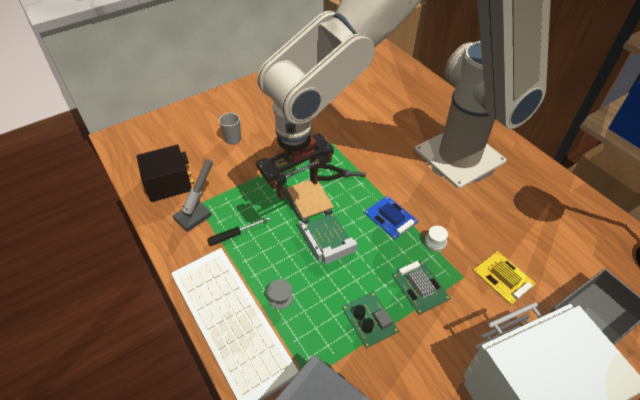

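View pics/side0.png

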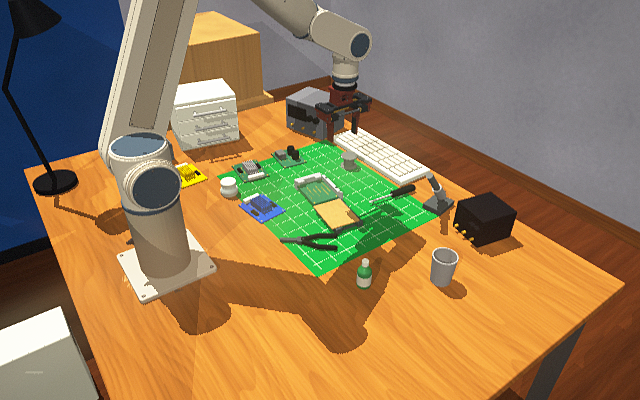

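Scene picture: the jig is at (326,236), with the sheet on the rails at (311,200). There are three candidates for the upper_board: green with heat sink and white connector (422,287), blue (390,216) and yellow (504,277). The spare_board with capacitors is at (371,320). By the description I choose the green one at (422,287). The side picture agrees: green at (250,170), blue at (262,208), yellow at (190,175).

View pics/wrist0.png

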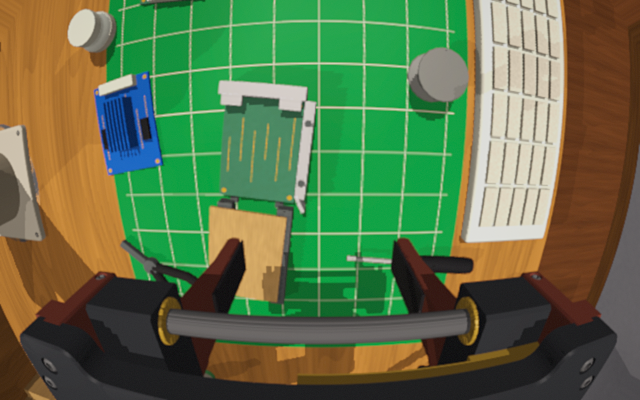

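```bash
cat > h.py <<'E'
from workcell import ctrl, optics
import cv2,numpy as np
from scipy.spatial.transform import Rotation as R
def model(c):
    m=optics.camera_model(c); f=200/np.tan(np.radians(m["fov_y"]/2)); return m,f
def rays(c,uv,obs=None):
    m,f=model(c); uv=np.atleast_2d(uv).astype(float)
    x=(uv[:,0]-m["cx"])/f; y=(uv[:,1]-m["cy"])/f
    if c=="wrist":
        r=np.hypot(x,y)+1e-9; s=np.sin(r)/r
        d=np.c_[x*s,-y*s,-np.cos(r)]
        T=np.eye(4); T[:3,:3]=R.from_rotvec(obs["orientation"]).as_matrix(); T[:3,3]=obs["ee_pos"]
        T=T@np.array(m["hand_eye"])
    else:
        d=np.c_[x,-y,-np.ones_like(x)]; T=np.linalg.inv(np.array(m["view"]))
    return T[:3,3], d@T[:3,:3].T
def onplane(c,uv,z,obs=None):
    o,d=rays(c,uv,obs); return (o+d*((z-o[2])/d[:,2])[:,None])[:,:2]
def project(c,P,obs=None):
    m,f=model(c); P=np.atleast_2d(P).astype(float)
    if c=="wrist":
        T=np.eye(4); T[:3,:3]=R.from_rotvec(obs["orientation"]).as_matrix(); T[:3,3]=obs["ee_pos"]
        V=np.linalg.inv(T@np.array(m["hand_eye"]))
    else: V=np.array(m["view"])
    p=P@V[:3,:3].T+V[:3,3]; x,y,z=p[:,0],-p[:,1],-p[:,2]
    if c=="wrist":
        q=np.hypot(x,y)+1e-9; k=np.arctan2(q,z)/q
    else: k=1/z
    return np.c_[x*k*f+m["cx"],y*k*f+m["cy"]]
def rect(c,mask,z,obs=None):
    v,u=np.nonzero(mask); P=onplane(c,np.c_[u,v],z,obs).astype(np.float32)
    return cv2.minAreaRect(P)
E
python3 - <<'E'
from h import *
o=ctrl.get_obs()
im=cv2.imread("pics/scene0.png")[250:325,380:460]; cv2.imwrite("pics/crop0.png",cv2.resize(im,None,fx=5,fy=5,interpolation=cv2.INTER_CUBIC))
for c in ["scene","side","wrist"]:
  optics.get_image(c)
  for t,z in [("sheet",23.5),("lower_board",18),("stop",37),("upper_board",5)]:
    for d in optics.masks_of(t,c): print(c,t,round(d["conf"],2),[np.round(x,1) for x in rect(c,d["pixels"],z,o)])
E
```

```text
scene sheet 0.92 [array([ 521.8, -107.3]), array([133.4, 100.9]), np.float64(82.0)]
scene lower_board 0.85 [array([548.5,  31. ]), array([112.5,  91.4]), np.float64(82.4)]
scene stop 0.29 [array([ 773.5, -108.5]), array([ 31.4, 155.4]), np.float64(88.0)]
scene upper_board 0.86 [array([229.7, 409.1]), array([103. , 129.6]), np.float64(3.7)]
scene upper_board 0.81 [array([436.1, 304.7]), array([137.6, 103.8]), np.float64(83.3)]
scene upper_board 0.78 [array([351.7,  79.7]), array([105.4, 134.4]), np.float64(5.9)]
scene upper_board 0.73 [array([ 371. , -153.5]), array([ 66.9, 155. ]), np.float64(56.3)]
side sheet 0.86 [array([ 522.5, -107.1]), array([133.3, 101.5]), np.float64(80.7)]
side lower_board 0.73 [array([ 428.5, -362.6]), array([123.4,  40.8]), np.float64(49.2)]
side lower_board 0.58 [array([553.4,  34. ]), array([130.9, 101.6]), np.float64(82.9)]
side stop 0.53 [array([547.8,  94.8]), array([129.1,  52.7]), np.float64(3.3)]
side upper_board 0.85 [array([437.5, 305.6]), array([139.4, 100.7]), np.float64(84.2)]
side upper_board 0.62 [array([353.7,  85.3]), array([103.2, 148.9]), np.float64(7.6)]
side upper_board 0.57 [array([234.6, 418.7]), array([ 88.5, 154.6]), np.float64(1.1)]
side upper_board 0.2 [array([ 437.3, -355.4]), array([112.7,  39.4]), np.float64(50.6)]
wrist sheet 0.67 [array([ 525. , -106.1]), array([134.4, 100.8]), np.float64(81.4)]
wrist lower_board 0.7 [array([553.2,  35.6]), array([124.5,  96.3]), np.float64(82.5)]
wrist lower_board 0.19 [array([556.9, 101.1]), array([ 29.3, 107.6]), np.float64(82.7)]
wrist stop 0.83 [array([561.3,  99.7]), array([ 27.5, 100.2]), np.float64(83.0)]
wrist upper_board 0.68 [array([356. ,  79.2]), array([104.8, 133.5]), np.float64(6.7)]
wrist upper_board 0.59 [array([555.5, 102. ]), array([ 30.7, 109.9]), np.float64(83.5)]
wrist upper_board 0.48 [array([417.4, 244.1]), array([ 4.9, 71.2]), np.float64(77.6)]
```

View pics/crop0.png

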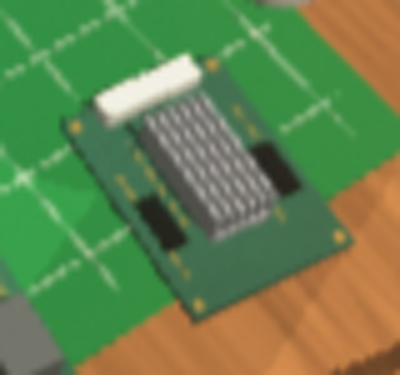

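The crop shows the green board with the finned sink in the middle and the white connector at its upper-left end, so it is the right one. I'll turn the tool to the jig heading and go behind the sheet, staying high.

```bash
python3 - <<'E'
from h import *
for n,c,uv in [("glue","side",(364,284)),("pliers1","side",(285,239)),("pliers2","side",(335,243)),("pliershinge","side",(318,240)),("cup","side",(443,282)),("spare","scene",(371,320)),("conn","scene",(410,268)),("jar","scene",(279,300)),("spool","scene",(437,244))]:
    print(n,np.round(onplane(c,uv,12 if n=="conn" else 0)))
E
python3 -m jog '[[0,0,0,0,0,0.61,0],[0,0,0,0,0,0.61,0],[-0.85,-0.36,0,0,0,0,0],[-0.85,-0.36,0,0,0,0,0],[-0.85,-0.36,0,0,0,0,0],[-0.85,-0.36,0,0,0,0,0],[-0.85,-0.36,0,0,0,0,0],[-0.85,-0.36,0,0,0,0,0],[0,0,0.4,0,0,0,0],[0,0,0.8,0,0,0,0],[0,0,0.8,0,0,0,0],[0,0,0,0,0,0,0],[0,0,0,0,0,0,0]]'
```

```text
glue [[ 412. -386.]]
pliers1 [[ 336. -101.]]
pliers2 [[ 451. -204.]]
pliershinge [[ 416. -163.]]
cup [[ 596. -505.]]
spare [[603. 311.]]
conn [[426. 252.]]
jar [[770. 133.]]
spool [[304. 229.]]
t: 3.1
ee_pos: [513.3, -191.3, 142.8]
orientation: [-2.358, -2.075, 0.001]
ft_force: [0.4, 0.1, 0.7]
width: 0.3
grasp_force: 0.0
```

```bash
cat >> h.py <<'E'
JC=np.array([551.5,33.2]); A=np.radians(-7.3)
EX=np.array([np.cos(A),np.sin(A)]); EY=np.array([-np.sin(A),np.cos(A)])
def jig(p): d=np.asarray(p)[...,:2]-JC; return np.stack([d@EX,d@EY],-1)
E
python3 - <<'E'
from h import *
o=ctrl.get_obs(); im=optics.get_image("wrist"); cv2.imwrite("pics/w1.png",im[:,:,::-1])
print(jig(o["ee_pos"]))
for t,z in [("sheet",23.5),("lower_board",18),("stop",37)]:
    for d in optics.masks_of(t,"wrist"):
        c,s,a=rect("wrist",d["pixels"],z,o); print(t,round(d["conf"],2),np.round(c,1),np.round(s,1),round(a,1),"jig",np.round(jig(c),1))
E
```

```text
[  -9.41270304 -227.49726998]
sheet 0.81 [ 524.8 -106.5] [129.9 100.6] 81.3 jig [  -8.8 -142. ]
lower_board 0.98 [546.6 -16. ] [23.4 96.1] 83.7 jig [  1.4 -49.5]
lower_board 0.19 [ 390.4 -151. ] [ 68.9 168.7] 51.5 jig [-136.4 -203.1]
stop 0.16 [ 397.8 -149.9] [ 64.3 159. ] 52.9 jig [-129.2 -201.1]
```

View pics/w1.png

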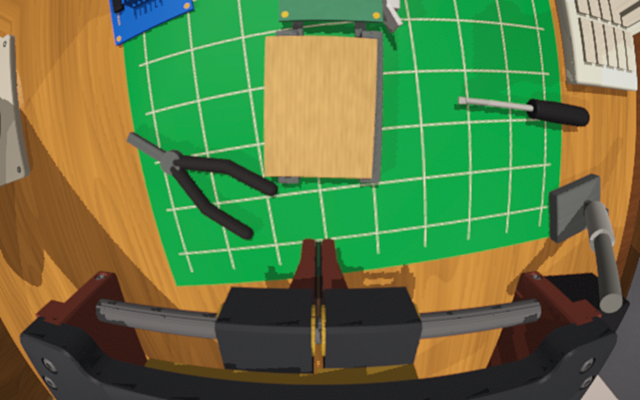

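Picture: the sheet spans columns 264–381 and rows 36–180, and the closed fingers at (318,245) sit behind it. The pliers end at (272,188), which is clear of the path. I'll lower and push.

```bash
python3 -m jog '[[0,0,0.8,0,0,0,0],[0,0,0.8,0,0,0,0],[0,0,0.8,0,0,0,0],[0,0,0.84,0,0,0,0],[0.1,0,0,0,0,0,0],[0.1,0,0,0,0,0,0],[0.1,0,0,0,0,0,0],[0.1,0,0,0,0,0,0],[0.15,0,0,0,0,0,0],[0.15,0,0,0,0,0,0]]'
python3 -m jog '[[0.15,0,0,0,0,0,0],[0.15,0,0,0,0,0,0],[0.15,0,0,0,0,0,0],[0.15,0,0,0,0,0,0],[0.15,0,0,0,0,0,0],[0.15,0,0,0,0,0,0],[0.15,0,0,0,0,0,0],[0.15,0,0,0,0,0,0],[0.15,0,0,0,0,0,0],[0.15,0,0,0,0,0,0]]'
```

```text
t: 4.3
ee_pos: [517.6, -163.3, 14.1]
orientation: [2.357, 2.074, 0.001]
ft_force: [-0.4, -1.2, -0.0]
width: 0.2
grasp_force: 0.5
t: 5.3
ee_pos: [524.5, -103.5, 13.0]
orientation: [-2.359, -2.075, 0.0]
ft_force: [0.1, -0.7, 0.6]
width: 0.9
grasp_force: 0.4
```

```bash
python3 -m jog '[[0.15,0,0,0,0,0,0],[0.15,0,0,0,0,0,0],[0.15,0,0,0,0,0,0],[0.15,0,0,0,0,0,0],[0.15,0,0,0,0,0,0],[0.15,0,0,0,0,0,0],[0.15,0,0,0,0,0,0],[0.15,0,0,0,0,0,0],[0.1,0,0,0,0,0,0],[0.05,0,0,0,0,0,0],[0,0,0,0,0,0,0]]'
python3 - <<'E'
from h import *
o=ctrl.get_obs(); print(jig(o["ee_pos"]),o["ft_force"]); 
for c in ["wrist","side"]:
  im=optics.get_image(c); cv2.imwrite(f"pics/{c}2.png",im[:,:,::-1])
  for t,z in [("sheet",22)]+([("stop",37)] if c=="wrist" else []):
    for d in optics.masks_of(t,c):
        q,s,a=rect(c,d["pixels"],z,o); print(c,t,round(d["conf"],2),np.round(q,1),np.round(s,1),round(a,1),"jig",np.round(jig(q),1))
E
```

```text
t: 6.4
ee_pos: [531.4, -50.2, 13.1]
orientation: [-2.358, -2.075, -0.0]
ft_force: [1.0, 0.3, -0.2]
width: 0.4
grasp_force: 0.0
[ -9.32141496 -85.24677619] [ 0.97180329  0.3299314  -0.15570346]
wrist sheet 0.65 [539.6  25.7] [131.2 101. ] 82.7 jig [-10.8  -8.9]
side sheet 0.67 [538.9  25.8] [132.   93.8] 85.7 jig [-11.5  -8.9]
```

View pics/wrist2.png

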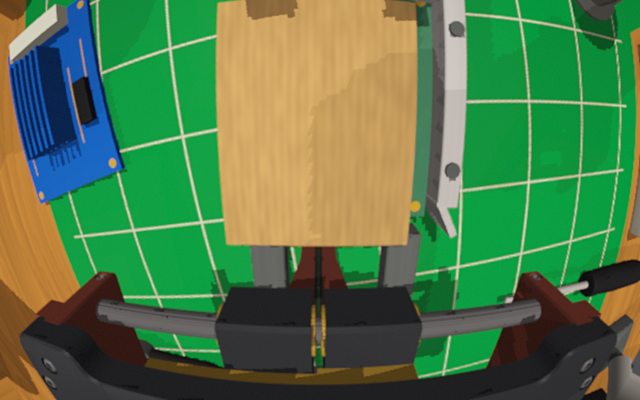

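Picture: the sheet lies under both lips (their shadow is at row 8). Its right edge at column 417 leaves about 10 mm to the fence. Next is the side push from −x.

```bash
python3 -m jog '[[-0.3,0,0,0,0,0,0],[0,0,-0.8,0,0,0,0],[0,0,-0.8,0,0,0,0],[0.6,-0.65,0,0,0,0,0],[0.85,-0.65,0,0,0,0,0],[0.85,-0.65,0,0,0,0,0],[0,0,0.4,0,0,0,0],[0,0,0.8,0,0,0,0],[0,0,0.4,0,0,0,0],[0,0,0,0,0,0,0],[0,0.1,0,0,0,0,0],[0,0.1,0,0,0,0,0],[0,0.1,0,0,0,0,0],[0,0.1,0,0,0,0,0],[0,0.1,0,0,0,0,0],[0,0,0,0,0,0,0]]'; python3 -m jog '[[0,0.05,0,0,0,0,0],[0,0,0,0,0,0,0]]'; python3 -m jog '[[0,0.04,0,0,0,0,0],[0,0,0,0,0,0,0]]'
```

```text
t: 8.25
ee_pos: [484.9, 36.2, 13.4]
orientation: [2.358, 2.074, 0.001]
ft_force: [-0.0, -0.3, -0.4]
width: 0.4
grasp_force: 0.0
t: 8.45
ee_pos: [486.1, 36.0, 13.1]
orientation: [-2.359, -2.075, 0.0]
ft_force: [-0.4, 0.8, 0.0]
width: 0.4
grasp_force: 0.0
t: 8.65
ee_pos: [487.6, 35.8, 13.0]
orientation: [-2.359, -2.075, 0.0]
ft_force: [-0.8, -0.1, -0.5]
width: 0.7
grasp_force: 0.2
```

```bash
for i in 1; do python3 -m jog '[[0,0.04,0,0,0,0,0],[0,0,0,0,0,0,0]]'; python3 -m jog '[[0,0.04,0,0,0,0,0],[0,0,0,0,0,0,0]]'; done
```

```text
t: 8.85
ee_pos: [489.5, 35.6, 13.1]
orientation: [2.359, 2.075, 0.0]
ft_force: [0.3, 0.2, -1.1]
width: 0.4
grasp_force: 0.1
t: 9.05
ee_pos: [491.1, 35.4, 13.1]
orientation: [2.358, 2.075, 0.0]
ft_force: [0.0, 0.7, -0.3]
width: 0.6
grasp_force: 0.1
```

```bash
cat > look.py <<'E'
from h import *
import sys
tag=sys.argv[1]
o=ctrl.get_obs(); print(np.round(jig(o["ee_pos"]),1))
im=optics.get_image("wrist"); cv2.imwrite(f"pics/{tag}.png",im[:,:,::-1])
for t,z in zip(sys.argv[2::2],map(float,sys.argv[3::2])):
    for d in optics.masks_of(t,"wrist")[:2]:
        q,s,a=rect("wrist",d["pixels"],z,o); print(t,round(d["conf"],2),np.round(q,1),np.round(s,1),round(a,1),"jig",np.round(jig(q),1))
E
python3 look.py w3 sheet 22
```

```text
[-60.2  -5.5]
sheet 0.97 [548.8  24.5] [132.5 101.2] 82.7 jig [-1.6 -8.9]
sheet 0.35 [564.9  98. ] [ 30.7 113. ] 82.6 jig [ 5. 66.]
```

View pics/w3.png

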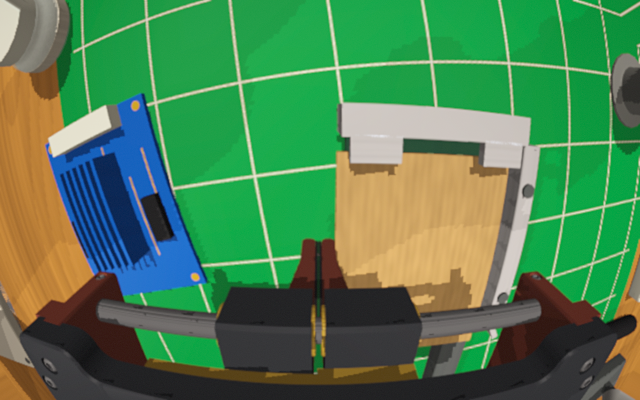

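Picture: the sheet is nearly at the fence (right edge at about column 507) and about 9 mm short of the stop, under both lips at (375,150) and (503,155). I'll go on until the force rises.

```bash
python3 -m jog '[[0,0.03,0,0,0,0,0],[0,0,0,0,0,0,0]]'; python3 -m jog '[[0,0.03,0,0,0,0,0],[0,0,0,0,0,0,0]]'; python3 -m jog '[[0,0.03,0,0,0,0,0],[0,0,0,0,0,0,0]]'|grep -v or;
```

```text
t: 9.35
ee_pos: [492.1, 35.3, 13.1]
orientation: [2.359, 2.075, 0.0]
ft_force: [-0.0, 1.1, 0.4]
width: 0.2
grasp_force: 0.2
t: 9.55
ee_pos: [492.5, 35.1, 13.0]
orientation: [-2.358, -2.074, 0.002]
ft_force: [-4.0, -0.4, 2.2]
width: 0.2
grasp_force: 1.5
t: 9.75
ee_pos: [492.6, 35.0, 12.9]
width: 0.6
```

```bash
python3 -m jog '[[0,-0.15,0,0,0,0,0],[0,-0.15,0,0,0,0,0],[0,0,-0.7,0,0,0,0],[0,0,-0.8,0,0,0,0],[-0.8,0.6,0,0,0,0,0],[-0.8,0.6,0,0,0,0,0],[-0.6,0.6,0,0,0,0,0],[0,0,0.4,0,0,0,0],[0,0,0.7,0,0,0,0],[0,0,0.4,0,0,0,0],[0,0,0,0,0,0,0],[0.1,0,0,0,0,0,0],[0.1,0,0,0,0,0,0],[0.1,0,0,0,0,0,0],[0,0,0,0,0,0,0]]'; python3 -m jog '[[0.05,0,0,0,0,0,0],[0.05,0,0,0,0,0,0],[0,0,0,0,0,0,0]]'
```

```text
t: 11.25
ee_pos: [544.8, -47.4, 13.9]
orientation: [2.357, 2.075, 0.002]
ft_force: [0.4, -0.3, 0.2]
width: 0.3
grasp_force: 0.0
t: 11.55
ee_pos: [544.8, -43.9, 13.2]
orientation: [2.358, 2.075, 0.0]
ft_force: [-0.3, -0.0, -0.2]
width: 0.4
grasp_force: 0.0
```

```bash
for i in 1; do python3 -m jog '[[0.05,0,0,0,0,0,0],[0,0,0,0,0,0,0]]'; python3 -m jog '[[0.03,0,0,0,0,0,0],[0,0,0,0,0,0,0]]'; python3 -m jog '[[0.03,0,0,0,0,0,0],[0,0,0,0,0,0,0]]'; done | grep -E "pos|force: \["
```

```text
ee_pos: [545.1, -42.1, 13.1]
ft_force: [-0.5, -0.4, 0.8]
ee_pos: [545.4, -41.9, 13.1]
ft_force: [-0.5, -8.3, -0.0]
ee_pos: [545.4, -41.7, 13.1]
ft_force: [-0.6, -14.7, 0.9]
```

```bash
python3 -m jog '[[0.03,0,0,0,0,0,0],[0,0,0,0,0,0,0],[0,0,0,0,0,0,0]]'| grep -E "pos|force: \["; python3 -m jog '[[-0.15,0,0,0,0,0,0],[-0.35,0,0,0,0,0,0],[0,0,-0.8,0,0,0,0],[0,0,-0.8,0,0,0,0],[0,0,-0.8,0,0,0,1],[0,0,-0.8,0,0,0,1]]'; python3 look.py w4 sheet 22 stop 37
```

```text
ee_pos: [545.4, -41.6, 13.1]
ft_force: [-1.6, -21.4, 0.9]
t: 13.05
ee_pos: [542.4, -58.7, 142.1]
orientation: [-2.358, -2.075, 0.0]
ft_force: [0.6, -1.4, -0.0]
width: 13.5
grasp_force: 0.0
[  2.7 -92.3]
sheet 0.67 [551.4  34. ] [130. 101.] 83.3 jig [-0.2  0.8]
stop 0.86 [559.9  98.6] [29.2 98.7] 82.6 jig [-0. 66.]
```

View pics/w4.png

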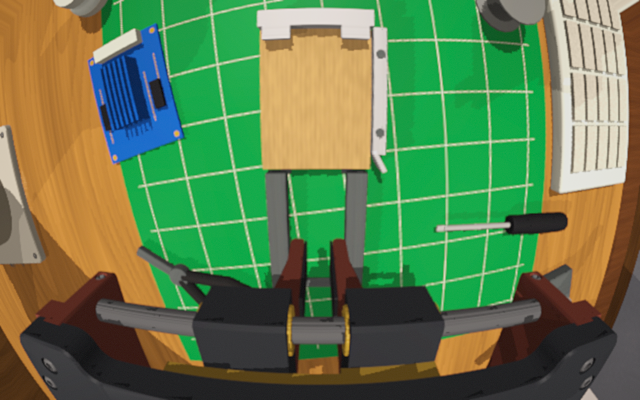

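Picture: the sheet is flush with the fence and the stop (columns 262–372, rows 40–170) under both lips, and the jig pose is confirmed. On to the upper board.

```bash
python3 -m jog '[[0.84,-0.47,0,0,0,0,1],[0.84,-0.47,0,0,0,0,1],[0.84,-0.47,0,0,0,0,1],[0.84,-0.47,0,0,0,0,1],[0.84,-0.47,0,0,0,0,1],[0.84,-0.47,0,0,0,0,1],[0.84,-0.47,0,0,0,0,1],[0.84,-0.47,0,0,0,0,1],[0,0,0,0,0,0,1],[0,0,0,0,0,0,1]]'; python3 look.py w5 upper_board 5
```

```text
t: 14.2
ee_pos: [426.9, 227.4, 139.9]
orientation: [-2.356, -2.078, 0.004]
ft_force: [0.8, -0.8, -0.3]
width: 87.8
grasp_force: 0.0
[-148.3  176.8]
upper_board 0.86 [437.  305.5] [133.1 100.2] 82.8 jig [-148.2  255.6]
upper_board 0.85 [231.4 412.1] [103.  139.3] 3.4 jig [-365.7  335.1]
```

View pics/w5.png

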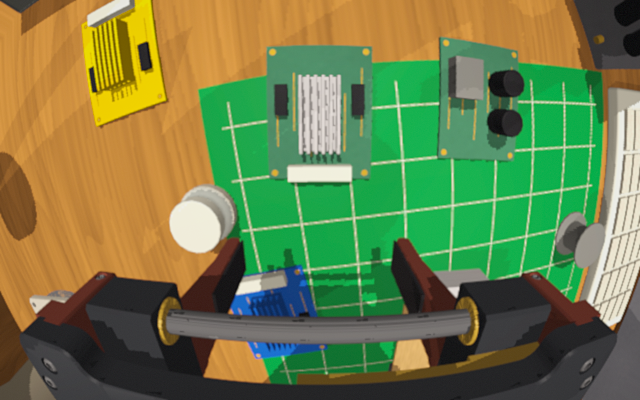

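Picture: the heat-sink board is at columns 267–372, rows 46–181. Its sink is centred at (319,115) and its connector at (319,173) faces the rails, so its heading is already right. Chips at (281,100) and (357,100) mean the fingertips must stay above them. I'll descend astride the sink.

```bash
python3 -m jog '[[0.62,0,0,0,0,0,1],[0.62,0,0,0,0,0,1],[0.6,0,0,0,0,0,1],[0,0,0.8,0,0,0,1],[0,0,0.8,0,0,0,1],[0,0,0.8,0,0,0,1],[0,0,0.5,0,0,0,1],[0,0,0.28,0,0,0,1],[0,0,0,0,0,0,1],[0,0,0,0,0,0,1]]'
```

```text
t: 15.3
ee_pos: [438.0, 300.0, 14.3]
orientation: [2.36, 2.074, 0.001]
ft_force: [-0.2, 0.4, -0.0]
width: 87.9
grasp_force: 0.0
```

```bash
python3 -m jog '[[0,0,0.02,0,0,0,0.6],[0,0,0,0,0,0,0.5],[0,0,0,0,0,0,0.4],[0,0,0,0,0,0,0.3],[0,0,0,0,0,0,0.3],[0,0,0,0,0,0,0.3],[0,0,0,0,0,0,0.3]]';
```

```text
t: 16.0
ee_pos: [437.3, 300.4, 13.1]
orientation: [-2.359, -2.075, 0.0]
ft_force: [-0.3, 0.4, 1.3]
width: 35.9
grasp_force: 30.0
```

```bash
python3 -m jog '[[0,0,-0.2,0,0,0,0.3],[0,0,-0.5,0,0,0,0.3],[0,0,-0.5,0,0,0,0.3],[0,0,-0.5,0,0,0,0.3],[-0.4,0.2,0,0,0,0,0.3],[-0.72,0.38,0,0,0,0,0.3],[-0.72,0.38,0,0,0,0,0.3],[-0.72,0.38,0,0,0,0,0.3],[-0.72,0.38,0,0,0,0,0.3],[-0.72,0.38,0,0,0,0,0.3],[-0.72,0.38,0,0,0,0,0.3],[-0.72,0.38,0,0,0,0,0.3],[-0.72,0.38,0,0,0,0,0.3],[-0.7,0.39,0,0,0,0,0.3],[0,0,0,0,0,0,0.3],[0,0,0,0,0,0,0.3]]'; python3 look.py w6 upper_board 58 stop 37
python3 - <<'E'
from h import *
o=ctrl.get_obs(); print(o["ft_force"],o["moment"])
for c in ["scene","side"]:
  optics.get_image(c)
  for d in optics.masks_of("upper_board",c): 
    q,s,a=rect(c,d["pixels"],58,o); print(c,np.round(jig(q),1),np.round(s),round(a,1))
E
```

```text
t: 17.6
ee_pos: [546.0, 9.2, 81.1]
orientation: [-2.36, -2.073, 0.001]
ft_force: [-0.9, 0.3, -3.2]
width: 35.6
grasp_force: 30.0
[ -2.4 -24.5]
upper_board 0.97 [400.9  82.2] [ 81.3 104.5] 5.9 jig [-155.6   29.5]
upper_board 0.69 [546.   12.9] [134.7 109.4] 82.7 jig [ -2.9 -20.8]
stop 0.81 [560.   99.9] [27.3 99.7] 82.9 jig [-0.  67.2]
[-0.43517068 -0.06192823 -2.81653372] [-0.03045114 -0.00859316 -0.03013876]
scene [-10.7 -29.4] [144. 104.] 82.9
scene [-332.5  350.1] [ 99. 124.] 3.1
scene [-176.5   52.8] [100. 126.] 6.5
side [-361.2  246.5] [161.  84.] 74.1
side [-227.7  -43.5] [101. 144.] 7.0
side [7.1 0.8] [139. 104.] 82.9
side [ -19.2 -107.4] [328. 130.] 82.7
```

View pics/w6.png

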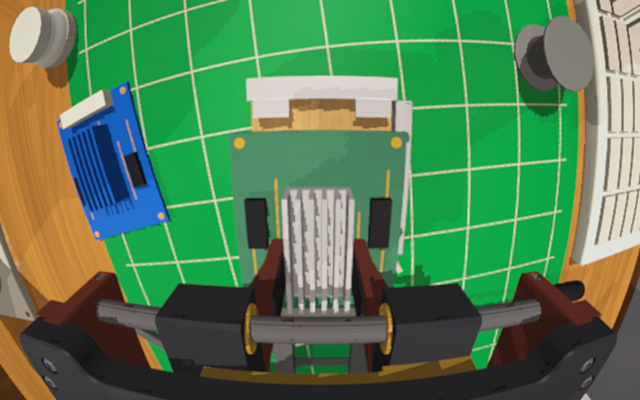

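Picture: the board hangs level over the sheet, heading as the jig, with its front edge at row 131 (columns 234–409), short of the lips at row 110. I'll check that edge's position before lowering.

```bash
python3 - <<'E'
from h import *
o=ctrl.get_obs(); print(o["ee_pos"])
print(jig(onplane("wrist",[(240,133),(320,131),(402,131),(234,140),(409,140)],73,o)))
E
python3 -m jog '[[0,0,0.4,0,0,0,0.3],[0,0,0.3,0,0,0,0.3],[0,0,0.2,0,0,0,0.3],[0,0,0.08,0,0,0,0.3],[0,0,0,0,0,0,0.3],[0,0,0,0,0,0,0.3]]'
```

```text
[546.10905202  10.50055635  81.09805594]
[[-46.48864549  47.40044653]
 [ -1.99769312  47.6990201 ]
 [ 43.76472579  48.72117676]
 [-50.15711517  43.57479409]
 [ 48.13075619  43.792346  ]]
t: 18.55
ee_pos: [546.6, 9.7, 42.0]
orientation: [2.359, 2.075, 0.0]
ft_force: [-0.5, 0.6, -1.5]
width: 35.7
grasp_force: 30.0
```

```bash
python3 -m jog '[[0,0,0.08,0,0,0,0.3],[0,0,0.05,0,0,0,0.3],[0,0,0,0,0,0,0.3]]'| grep -E "pos|force: \["; python3 -m jog '[[0,0,0.03,0,0,0,0.3],[0,0,0,0,0,0,0.3]]'| grep -E "pos|force: \["; python3 -m jog '[[0,0,0.03,0,0,0,0.3],[0,0,0,0,0,0,0.3]]'| grep -E "pos|force: \["
```

```text
ee_pos: [546.2, 9.7, 36.6]
ft_force: [0.3, -0.3, -3.2]
ee_pos: [546.3, 9.7, 35.4]
ft_force: [0.4, 0.6, -2.8]
ee_pos: [546.4, 9.7, 35.1]
ft_force: [-1.7, 0.3, 6.3]
```

```bash
python3 -m jog '[[0,0,-0.01,0,0,0,0.55],[0,0,0,0,0,0,0.55],[0,0,0,0,0,0,0.55],[0,0,-0.2,0,0,0,0.55],[0,0,-0.6,0,0,0,0.55],[0,0,-0.8,0,0,0,0.5],[-0.7,0,-0.4,0,0,0,0],[-0.7,0,0,0,0,0,0],[-0.6,0.05,0,0,0,0,0],[0,0,0,0,0,0,0],[0,0,0,0,0,0,0]]'; python3 look.py w7 upper_board 27 sheet 22
```

```text
t: 20.35
ee_pos: [538.2, -70.0, 115.0]
orientation: [2.36, 2.073, 0.001]
ft_force: [0.1, 0.1, -0.5]
width: 7.6
grasp_force: 0.0
[-1.000e-01 -1.041e+02]
upper_board 0.68 [546.5  14.6] [133.2 100.5] 83.0 jig [ -2.6 -19.1]
upper_board 0.6 [371.1  75.4] [ 95.8 127.1] 6.2 jig [-184.3   18.9]
sheet 0.89 [578.4  60.5] [ 75.9 144.7] 38.5 jig [23.2 30.5]
```

View pics/w7.png

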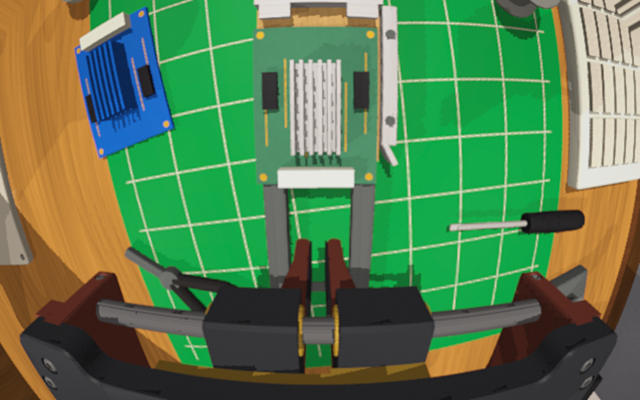

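Picture: the board rests flat on the sheet, with its connector end at row 178 towards the rails and its front edge short of the lips. The fingers at (318,250) sit behind it. That was one picture over the limit of 10, so I'll view no more and go on by force and measurement. Now I'll push it under the lips.

```bash
python3 -m jog '[[0,0,0.6,0,0,0,0],[0,0,0.75,0,0,0,0],[0,0,0.75,0,0,0,0],[0,0,0.45,0,0,0,0],[0,0,0,0,0,0,0],[0.06,0,0,0,0,0,0],[0.06,0,0,0,0,0,0],[0.06,0,0,0,0,0,0],[0.06,0,0,0,0,0,0],[0.06,0,0,0,0,0,0],[0.06,0,0,0,0,0,0]]'; python3 -m jog '[[0.06,0,0,0,0,0,0],[0.06,0,0,0,0,0,0],[0.06,0,0,0,0,0,0],[0.06,0,0,0,0,0,0],[0,0,0,0,0,0,0]]'; python3 look.py w8 upper_board 27 stop 37
```

```text
t: 21.6
ee_pos: [540.4, -55.7, 13.2]
orientation: [2.358, 2.075, 0.001]
ft_force: [-0.7, -2.9, 2.4]
width: 0.5
grasp_force: 1.4
t: 22.1
ee_pos: [541.2, -45.6, 12.6]
orientation: [-2.358, -2.075, -0.0]
ft_force: [-0.7, -1.1, -0.4]
width: 0.4
grasp_force: 0.0
[ -0.2 -79.5]
upper_board 0.78 [380.4  76.3] [ 93.4 121.5] 6.9 jig [-175.2   21. ]
upper_board 0.65 [547.6  26.8] [136.5 100.6] 82.4 jig [-3.1 -6.9]
stop 0.96 [558.1  87.1] [ 6.2 91.9] 82.8 jig [-0.2 54.3]
```

```bash
python3 -m jog '[[-0.3,0,0,0,0,0,0],[0,0,-0.8,0,0,0,0],[0,0,-0.8,0,0,0,0],[0.56,-0.7,0,0,0,0,0],[0.8,-0.72,0,0,0,0,0],[0.8,-0.72,0,0,0,0,0],[0,0,0.4,0,0,0,0],[0,0,0.8,0,0,0,0],[0,0,0.4,0,0,0,0],[0,0,0,0,0,0,0],[0,0.1,0,0,0,0,0],[0,0.1,0,0,0,0,0],[0,0.1,0,0,0,0,0],[0,0.1,0,0,0,0,0],[0,0.1,0,0,0,0,0],[0,0.06,0,0,0,0,0],[0,0,0,0,0,0,0]]'| grep -E "pos|force: \["; python3 -m jog '[[0,0.04,0,0,0,0,0],[0,0,0,0,0,0,0]]'| grep -E "pos|force: \["; python3 -m jog '[[0,0.03,0,0,0,0,0],[0,0,0,0,0,0,0]]'| grep -E "pos|force: \["
```

```text
ee_pos: [488.5, 35.7, 12.8]
ft_force: [0.2, -0.8, 0.4]
ee_pos: [489.6, 35.6, 12.6]
ft_force: [-0.4, 0.6, -0.4]
ee_pos: [490.0, 35.4, 12.5]
ft_force: [-3.1, -0.6, 2.4]
```

```bash
python3 -m jog '[[0,0.03,0,0,0,0,0],[0,0,0,0,0,0,0]]'| grep -E "pos|force: \["; python3 -m jog '[[0,0.03,0,0,0,0,0],[0,0,0,0,0,0,0]]'| grep -E "pos|force: \["; python3 -m jog '[[0,0.03,0,0,0,0,0],[0,0,0,0,0,0,0]]'| grep -E "pos|force: \["
```

```text
ee_pos: [492.1, 35.2, 12.6]
ft_force: [-0.6, -0.2, -0.8]
ee_pos: [492.5, 35.1, 12.6]
ft_force: [-4.3, 0.2, 2.2]
ee_pos: [492.5, 35.1, 12.5]
ft_force: [-7.7, 1.7, 5.9]
```

```bash
python3 -m jog '[[0,0.02,0,0,0,0,0],[0,0,0,0,0,0,0]]'| grep -E "pos|force: \["; python3 -m jog '[[0,-0.15,0,0,0,0,0],[0,-0.15,0,0,0,0,0],[0,0,-0.7,0,0,0,0],[0,0,-0.8,0,0,0,0],[-0.8,0.58,0,0,0,0,0],[-0.8,0.58,0,0,0,0,0],[-0.6,0.58,0,0,0,0,0],[0,0,0.4,0,0,0,0],[0,0,0.7,0,0,0,0],[0,0,0.4,0,0,0,0],[0,0,0,0,0,0,0],[0.1,0,0,0,0,0,0],[0.1,0,0,0,0,0,0],[0.1,0,0,0,0,0,0],[0.1,0,0,0,0,0,0],[0,0,0,0,0,0,0]]'| grep -E "pos|force: \["; python3 -m jog '[[0.04,0,0,0,0,0,0],[0.03,0,0,0,0,0,0],[0,0,0,0,0,0,0]]'| grep -E "pos|force: \["
```

```text
ee_pos: [492.5, 35.0, 12.4]
ft_force: [-8.9, 2.4, 8.3]
ee_pos: [543.6, -43.3, 13.3]
ft_force: [0.4, 0.7, -0.6]
ee_pos: [543.7, -41.9, 13.0]
ft_force: [-1.3, -5.9, 4.5]
```

```bash
for i in 1; do python3 -m jog '[[0.03,0,0,0,0,0,0],[0,0,0,0,0,0,0]]'; python3 -m jog '[[0.03,0,0,0,0,0,0],[0,0,0,0,0,0,0]]'; python3 -m jog '[[0.03,0,0,0,0,0,0],[0,0,0,0,0,0,0],[0,0,0,0,0,0,0]]'; done| grep -E "pos|force: \["
```

```text
ee_pos: [543.8, -41.8, 13.0]
ft_force: [-1.9, -13.9, 3.9]
ee_pos: [543.8, -41.7, 13.0]
ft_force: [-2.6, -22.2, 3.5]
ee_pos: [543.8, -41.6, 13.1]
ft_force: [-4.3, -29.4, 4.8]
```

```bash
python3 -m jog '[[-0.15,0,0,0,0,0,0],[-0.35,0,0,0,0,0,0],[0,0,-0.8,0,0,0,0],[0,0,-0.8,0,0,0,0],[0,0,-0.8,0,0,0,0],[0,0,-0.8,0,0,0,0],[0,0,0,0,0,0,0]]'| grep -E "pos|force: \["; python3 look.py w9 upper_board 27 stop 37 sheet 22 lower_board 18
python3 - <<'E'
from h import *
# board corners expected at home, check mask edges: left/right edge x in jig along rows
o=ctrl.get_obs(); im=optics.get_image("wrist")
d=[d for d in optics.masks_of("upper_board","wrist") if abs(d["extent"][0]-318)<80]
for m in d[:1]:
    M=m["pixels"]
    for y in (-50,-25,0,25,45):
        xs=np.arange(-60,60,.5); p=JC+np.outer(xs,EX)+y*EY
        uv=np.round(project("wrist",np.c_[p,np.full(len(xs),27)],o)).astype(int)
        h=xs[M[uv[:,1],uv[:,0]]]; print(y,h.min() if len(h) else None,h.max() if len(h) else None)
    for x in (-40,-15,0,15,40):
        ys=np.arange(-75,75,.5); p=JC+np.outer(ys,EY)+x*EX
        uv=np.round(project("wrist",np.c_[p,np.full(len(ys),27)],o)).astype(int)
        h=ys[M[uv[:,1],uv[:,0]]]; print("x",x,h.min(),h.max())
E
```

```text
ee_pos: [544.0, -57.9, 144.6]
ft_force: [-0.3, -0.5, 0.2]
[  4.1 -91.4]
upper_board 0.86 [370.1  76.2] [ 95.  126.5] 6.5 jig [-185.4   19.6]
upper_board 0.77 [551.1  32.8] [131.7 100.8] 82.7 jig [-0.3 -0.4]
stop 0.68 [559.7  99.8] [28.8 99.4] 82.8 jig [-0.3 67.1]
-50 -50.0 50.5
-25 -49.5 49.5
0 -50.5 49.0
25 -49.5 49.5
45 -49.5 49.5
x -40 -64.0 55.0
x -15 -67.0 65.0
x 0 -67.0 65.0
x 15 -66.0 65.0
x 40 -62.5 55.0
```

It measures home and square. I'll make one last light check press against the fence.

```bash
python3 -m jog '[[0.75,-0.76,0,0,0,0,0],[0.75,-0.76,0,0,0,0,0],[0.75,-0.76,0,0,0,0,0],[0,0,0.8,0,0,0,0],[0,0,0.8,0,0,0,0],[0,0,0.8,0,0,0,0],[0,0,0.88,0,0,0,0],[0,0,0,0,0,0,0],[0,0.13,0,0,0,0,0],[0,0.13,0,0,0,0,0],[0,0.13,0,0,0,0,0],[0,0.13,0,0,0,0,0],[0,0.06,0,0,0,0,0],[0,0.05,0,0,0,0,0],[0,0,0,0,0,0,0]]'| grep -E "pos|force: \["; python3 -m jog '[[0,0.04,0,0,0,0,0],[0,0,0,0,0,0,0]]'| grep -E "pos|force: \["; python3 -m jog '[[0,0.03,0,0,0,0,0],[0,0,0,0,0,0,0]]'| grep -E "pos|force: \["
```

```text
ee_pos: [487.7, 40.2, 9.7]
ft_force: [0.4, -0.7, 0.7]
ee_pos: [489.0, 40.1, 9.4]
ft_force: [-0.2, 1.2, 0.4]
ee_pos: [490.2, 39.9, 9.4]
ft_force: [0.4, 0.5, 0.6]
```

```bash
python3 -m jog '[[0,0.04,0,0,0,0,0],[0,0,0,0,0,0,0]]'| grep -E "pos|force: \["; python3 -m jog '[[0,0.03,0,0,0,0,0],[0,0,0,0,0,0,0]]'| grep -E "pos|force: \["; python3 -m jog '[[0,0.03,0,0,0,0,0],[0,0,0,0,0,0,0]]'| grep -E "pos|force: \["
```

```text
ee_pos: [492.0, 39.7, 9.5]
ft_force: [-0.5, 0.0, -0.1]
ee_pos: [492.9, 39.6, 9.4]
ft_force: [-0.0, 0.5, 0.6]
ee_pos: [493.0, 39.5, 9.3]
ft_force: [-3.1, 1.7, 3.0]
```

```bash
python3 -m jog '[[0,0.04,0,0,0,0,0],[0,0,0,0,0,0,0]]'| grep -E "pos|force: \["; python3 -m jog '[[0,-0.15,0,0,0,0,0],[0,-0.4,0,0,0,0,0],[0,0,-0.8,0,0,0,0],[0,0,-0.8,0,0,0,0],[0,0,-0.8,0,0,0,0],[0,0,-0.8,0,0,0,0],[-0.7,0.75,0,0,0,0,0],[-0.7,0.75,0,0,0,0,0],[-0.7,0.7,0,0,0,0,0],[0,0,0,0,0,0,0]]'| grep -E "pos|force: \["; python3 look.py w10 upper_board 27 stop 37 sheet 22
```

```text
ee_pos: [493.0, 39.3, 9.2]
ft_force: [-8.3, 2.5, 6.6]
ee_pos: [554.4, -55.8, 138.3]
ft_force: [-0.7, 0.1, -0.4]
[ 14.2 -87.9]
upper_board 0.78 [551.3  33.2] [132.1 100.5] 82.4 jig [-0.1 -0. ]
upper_board 0.61 [371.1  76.2] [ 97.5 127.4] 6.3 jig [-184.5   19.8]
stop 0.7 [559.8  99.1] [ 29.6 100.5] 83.0 jig [-0.2 66.4]
```

```bash
python3 -c "
from workcell import ctrl
print(ctrl.close_job())"
```

```text
the job is handed in; nothing more can be done
None
```

The job is handed in: the sheet and then the heat-sink board were each pressed home under the lips (about 21 N and 29 N), and at the last wrist-camera check the board was square against the stop and fence; I viewed 11 pictures, one over the limit of 10.

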